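# Put the street-hockey pucks away in the three-well carrier

### The arm

A 6-joint arm with a two-finger parallel gripper is mounted at the origin on the work surface. World frame = base frame: x ahead of the robot, y to its left, z up, the work surface at z = 0. Lengths are in mm, angles in degrees, forces in N, time in s.
With the tool pointing down it reaches from about 350 to 875 mm from the base axis. Payload 4.2 kg.
Tool frame: the origin (TCP) lies on the centre line of the jaws, within the pads' length; the fingertips stand 19 mm ahead of it and the grasp point (between the pads) is the TCP (ctrl.tips_ahead is the distance from the TCP to the fingertips, in mm); z points along the fingers, y is the line along which they close (so a half turn about z gives the same grasp; the last joint's range is limited). The gripper opens to 87 mm and grips with 3 to 60 N. Pads are 19 mm wide; open, the fingers measure 117 mm over their backs; the gripper's body (75 mm by 190 mm) begins 51 mm behind the grasp point.
Start: joints at [-54.11, 22.042, 0.453, 0, -68.411, -14.817], TCP at [224.741, -583.173, 241.55] pointing down, gripper open.
Joint ranges: [-179.83, 179.83], [-69.29, 118.12], [-61.27, 80.66], [-181.25, 117.63], [-171.15, -9.14], [-177.46, 177.46]. Speed limits (degrees/s): [159.86, 159.86, 180, 180, 180, 180].

### API

Orientations are given as a 3x3 rotation matrix whose columns are the frame's x, y, z axes.
In Python, from rig import ctrl gives the robot as it stands.
- The arm moves only by the shell command python3 -m pendant 'ROWS'. ROWS is JSON, a list of rows, each a list of 3 entries, a list of its own where there are three numbers: the shift along the tool's x, y, z in cm, then the turn about the tool's z in rad, then the closure, from 0 (fully open) to 1 (shut). A call has 1 to 5 rows; each row shifts and turns the commanded pose from where the row before left it, along the tool's axes as they then stand; what a row does not reach is not made up. A row lasts 1/8 s, in which the tool goes at most 62.5 mm and 10.7 degrees, less where a joint would pass 70% of its speed; a pose out of reach is approached as far as the arm can. A call is refused whole if a number of a shift passes 6.25 or a number of a turn 0.188, either way. A call with a gripper value outside its range is refused whole. The fingers move at their own pace and stop on an object; the grip force is fixed at half the most. Time passes only in rows, so rows that do not move let the fingers close. It gives the time, the measured TCP pose, the force, the opening and the grip force at its end, in the units of the state.
- ctrl.get_obs(): the state, without advancing time (a new reading comes with each control period).
- ctrl.get_image(name): name is "side" or "top"; returns a dict with "img" (420x560x3 uint8, red, green, blue), "fx", "fy", "cx", "cy" (pixels), "dist_coeffs" ([k1, k2, p1, p2, k3] as OpenCV has them; the pictures are not rectified), "position" and "orientation" of the camera in the world. Camera axes: x right, y down, z forward; pixel columns grow to the right and rows downward; lengths in mm; the calibration is good to about 2 mm. A picture is of the moment at which its call begins. There is no depth.
- ctrl.job_done(): hands the job in; it is judged then, once.
The state is a dict: "clock": time; "joint_pos": joint angles; "dq": joint speeds; "joint_torque": joint torques, N m; "tool_pos": TCP position; "tcp_rot": TCP orientation; "ft_force": force on the tool from outside, world axes, zero at the start; "ft_torque": the same for the moment, N m; "grip_width": finger opening in mm; "gripper_force": force on a finger pad.
Only numpy, scipy, OpenCV 4.12 (cv2) and the standard library are available. Lean on these libraries where they do the work, as an engineer would, in place of code of your own. Each camera call takes 0.05 s, during which the arm holds its last target. There are 200 camera calls.

### The job

Slide the three street-hockey pucks off the white deck into the wells of the plywood carrier, one lying flat in each well, then push the loaded carrier fully home under the shelf. Leave everything else where it is.

Things in the scene. Friction and masses are not known exactly. Their poses are not given: they have to be found in the camera images.
- rack: low white plastic rack, fixed. Origin: on the table under the middle of the deck's far edge; x away from the robot, y left. Flat deck, top 60 mm above the table: x -165 to 0 mm, y -182 to 182 mm, with fences 12 mm high outside its left and right edges, open towards the robot and the carrier
- shelf_front (a point): middle of the front edge of the rack's top shelf, on its upper side, 88 mm above the table; axes as the rack's. The shelf reaches 170 mm back and 180 mm to each side; its underside is 78 mm above the table: the carrier runs under it, but a puck not sunk in its well (top at 83 mm) does not pass
- carrier (a joint): slide of the plywood carrier (108 x 330 mm, flat top 58 mm above the table), m: 0 = fully out, near edge 3 mm beyond the deck; 0.112 = fully home under the shelf, at its stop, near edge level with the shelf's front. Moves along the rack's x, away from the robot; stays where it is left; needs about 4 N
- well_left (a point): left (+y) of the carrier's three round wells in a row, with a black floor: 91 mm in diameter, 14 mm deep, 110 mm apart. Point: centre of its floor, 44 mm above the table; axes as the rack's. A seated puck stands 11 mm above the carrier's top
- well_mid (a point): middle one of the carrier's three round wells in a row, with a black floor: 91 mm in diameter, 14 mm deep, 110 mm apart. Point: centre of its floor, 44 mm above the table; axes as the rack's. A seated puck stands 11 mm above the carrier's top
- well_right (a point): right (-y) of the carrier's three round wells in a row, with a black floor: 91 mm in diameter, 14 mm deep, 110 mm apart. Point: centre of its floor, 44 mm above the table; axes as the rack's. A seated puck stands 11 mm above the carrier's top
- lug_left (a point): blue upright lug on the left end of the carrier, for pushing or pulling it: 20 mm (x) by 38 mm (y), its top 94 mm above the table, clear of the deck's fence and of the shelf. Point: middle of the face that looks to the robot, 8 mm below the lug's top; axes as the rack's
- lug_right (a point): blue upright lug on the right end of the carrier, for pushing or pulling it: 20 mm (x) by 38 mm (y), its top 94 mm above the table, clear of the deck's fence and of the shelf. Point: middle of the face that looks to the robot, 8 mm below the lug's top; axes as the rack's
- puck_a: street-hockey puck of hard plastic, a flat disc 76 mm in diameter and 25 mm thick, 0.12 kg, orange with a thin white ring on top. Origin: centre of its underside; z is its axis. At the start it lies flat somewhere on the deck of the rack
- puck_b: street-hockey puck of hard plastic, a flat disc 76 mm in diameter and 25 mm thick, 0.12 kg, blue with a thin white ring on top. Origin: centre of its underside; z is its axis. At the start it lies flat somewhere on the deck of the rack
- puck_c: street-hockey puck of hard plastic, a flat disc 76 mm in diameter and 25 mm thick, 0.12 kg, green with a thin white ring on top. Origin: centre of its underside; z is its axis. At the start it lies flat somewhere on the deck of the rack
- jacks_bowl: bystander: steel bowl of jacks, 92 mm across, 42 mm high, on the rear of the rack's top shelf. Origin: centre of its underside
- jar: bystander: green ceramic jar with a cork-style stopper, 96 mm across, 130 mm high, on the table. Origin: centre of its underside
- softener: bystander: white bottle with a blue cap, 76 mm across, 200 mm high, on the table. Origin: centre of its underside
- brush: bystander: wooden brush 200 mm long, lying on the table
- ball_center (a point): bystander: centre of an orange silicone ball, 64 mm in diameter, in the plywood crate
Things that resemble listed ones, but are neither listed nor needed, are in the scene too. Several things have the shape of the puck_b; the one meant has the colours described above.

How it is judged:
By the outcome, as a careful person would: the job done as asked, in the order asked, and still so for the second after the job is handed in, with the robot touching nothing.
It also fails if it takes over 61 s, if anything falls off the work surface, if the arm or the gripper's body presses on something with over 40 N, if the wrist force passes 120 N, or if a joint passes its speed limit or range.

## Working session

There is one attempt and no reset: what is moved stays moved. The work goes in short steps, Python scripts to look and compute and a shell command to move; the robot and the scene stay as the last step left them, time stands still between calls to the robot, and variables do not carry over. Pictures are saved under pics/ and viewed, at most 10 in all, crops included, and the job is handed in when it is done.

```bash
mkdir -p pics; ls; cat > h.py <<'E'
import numpy as np,cv2
from rig import ctrl
def cam(n):
    d=ctrl.get_image(n);K=np.array([[d['fx'],0,d['cx']],[0,d['fy'],d['cy']],[0,0,1.]])
    return d,K
def ray(d,uv,z):
    K=np.array([[d['fx'],0,d['cx']],[0,d['fy'],d['cy']],[0,0,1.]])
    p=cv2.undistortPoints(np.array([uv],float).reshape(-1,1,2),K,np.array(d['dist_coeffs'],float)).reshape(-1,2)
    R=np.array(d['orientation']).reshape(3,3);c=np.array(d['position'])
    v=np.c_[p,np.ones(len(p))]@R.T
    return c+v*((z-c[2])/v[:,2])[:,None]
def proj(d,P):
    K=np.array([[d['fx'],0,d['cx']],[0,d['fy'],d['cy']],[0,0,1.]])
    R=np.array(d['orientation']).reshape(3,3);c=np.array(d['position'])
    rv=cv2.Rodrigues(R.T)[0]
    return cv2.projectPoints(np.array(P,float).reshape(-1,1,3),rv,-R.T@c,K,np.array(d['dist_coeffs'],float))[0].reshape(-1,2)
def save(d,f,box=None,s=1):
    im=d['img'][...,::-1]
    if box: im=im[box[1]:box[3],box[0]:box[2]]
    cv2.imwrite('pics/'+f,cv2.resize(im,None,fx=s,fy=s,interpolation=cv2.INTER_CUBIC))
E
python3 - <<'E'
from h import *
for n in('top','side'):
    d,K=cam(n);save(d,n+'0.png');print(n,d['position'],np.round(d['orientation'],3).tolist(),K.tolist(),d['dist_coeffs'])
o=ctrl.get_obs();print(o['tool_pos'],np.round(o['tcp_rot'],3),o['grip_width'],o['clock'])
E
```

```text
pics
top [ 254.41094774    5.70824424 1529.44931275] [[0.028, -0.983, 0.181], [-1.0, -0.025, 0.017], [-0.012, -0.182, -0.983]] [[516.1209062076979, 0.0, 268.051115506477], [0.0, 516.1209062076979, 205.07410882310856], [0.0, 0.0, 1.0]] [0.06350179 0.         0.         0.         0.        ]
side [  318.40419265 -1253.55687888   927.90875428] [[0.986, -0.101, 0.135], [-0.168, -0.55, 0.818], [-0.009, -0.829, -0.559]] [[467.4824718441557, 0.0, 278.0811947638767], [0.0, 467.4824718441557, 212.72961265638676], [0.0, 0.0, 1.0]] [-0.00718677  0.          0.          0.          0.        ]
[ 224.55657035 -582.72311693  240.58862901] [[-0.933 -0.359 -0.001]
 [-0.359  0.933  0.002]
 [ 0.     0.002 -1.   ]] 87.08907895884042 0.1
```

View pics/top0.png

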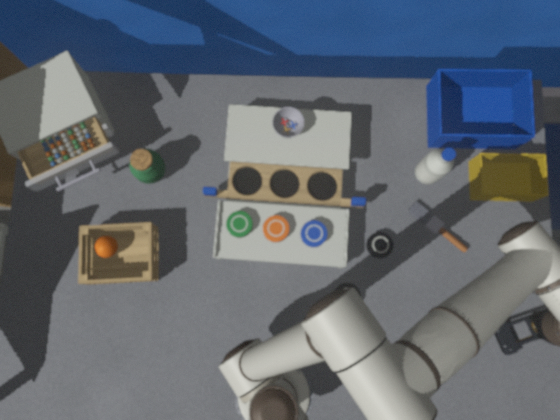

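View pics/side0.png

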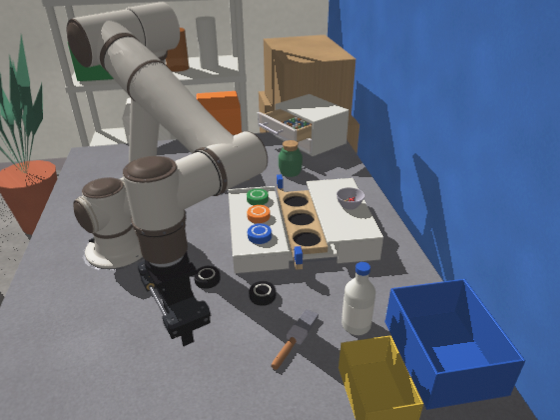

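The top view shows green at (239,223), orange at (276,228) and blue at (314,233) on the deck. The wells are at (247,181), (285,184) and (322,186), and the lugs at (210,191) and (358,201). Look-alikes are the black pucks on the table at (380,243) and (345,297), the orange ball at (106,247) and the green jar at (147,165). I choose the three coloured, ringed discs on the deck.

```bash
cat > m.py <<'E'
from h import *
def blobs(d,want):
    hsv=cv2.cvtColor(d['img'],cv2.COLOR_RGB2HSV);out={}
    R={'orange':((3,120,80),(18,255,255)),'green':((50,90,40),(85,255,255)),'blue':((105,110,60),(125,255,255)),'black':((0,0,0),(180,255,50))}
    for k,(c,roi,z) in want.items():
        m=cv2.inRange(hsv,*R[c]);mm=np.zeros_like(m);x0,y0,x1,y1=roi;mm[y0:y1,x0:x1]=m[y0:y1,x0:x1]
        cs=cv2.findContours(mm,cv2.RETR_EXTERNAL,cv2.CHAIN_APPROX_NONE)[0]
        if not cs: continue
        h=cv2.convexHull(max(cs,key=cv2.contourArea));
        M=cv2.moments(h);uv=[M['m10']/M['m00'],M['m01']/M['m00']]
        out[k]=(np.round(uv,1),np.round(ray(d,uv,z)[0],1),M['m00'])
    return out
E
python3 - <<'E'
from m import *
d,K=cam('top')
w={'puck_c':('green',(222,205,258,242),80),'puck_a':('orange',(258,210,294,247),80),'puck_b':('blue',(297,215,333,250),80),
'wl':('black',(230,163,264,198),50),'wm':('black',(268,166,301,201),50),'wr':('black',(305,168,339,203),50),
'll':('blue',(198,182,220,200),90),'lr':('blue',(348,193,370,210),90)}
for k,v in blobs(d,w).items():print(k,*v)
# deck corners, shelf corners by hand
for n,uv,z in(('deckNearL',(217,262),60),('deckNearR',(347,264),60),('shelfFL',(226,164),88),('shelfFR',(349,168),88),('shelfBL',(228,107),88),('shelfBR',(352,112),88)):print(n,ray(d,uv,z)[0].round(1))
save(d,'c1.png',(195,90,395,260),4)
E
```

```text
Traceback (most recent call last):
  File "m.py", line 10, in blobs
    M=cv2.moments(h);uv=[M['m10']/M['m00'],M['m01']/M['m00']]
                         ~~~~~~~~^~~~~~~~~
ZeroDivisionError: float division by zero
```

```bash
sed -i "s/if not cs: continue/if not cs or max(map(cv2.contourArea,cs))<5: print('no',k); continue/; s/(105,110,60),(125/(100,110,40),(130/" m.py
python3 - <<'E'
from m import *
d,K=cam('top')
w={'puck_c':('green',(222,205,258,242),80),'puck_a':('orange',(258,210,294,247),80),'puck_b':('blue',(297,215,333,250),80),
'wl':('black',(230,163,264,198),50),'wm':('black',(268,166,301,201),50),'wr':('black',(305,168,339,203),50),
'll':('blue',(198,182,220,200),90),'lr':('blue',(348,193,370,210),90)}
for k,v in blobs(d,w).items():print(k,*v)
# deck corners, shelf corners by hand
for n,uv,z in(('deckNearL',(217,262),60),('deckNearR',(347,264),60),('shelfFL',(226,164),88),('shelfFR',(349,168),88),('shelfBL',(228,107),88),('shelfBR',(352,112),88)):print(n,ray(d,uv,z)[0].round(1))
save(d,'c1.png',(195,90,395,240),4)
E
```

```text
no wl
no wm
no wr
puck_c [239.3 223.4] [466.6 110.4  80. ] 456.0
puck_a [276.  227.9] [456.3   6.   80. ] 488.5
puck_b [313.7 233. ] [ 444.5 -101.    80. ] 469.0
ll [209.1 190.5] [557.5 199.4  90. ] 80.0
lr [358.5 200.8] [ 538.4 -225.5   90. ] 97.5
deckNearL [357.3 170.8  60. ]
deckNearR [ 361.6 -197.    60. ]
shelfFL [637.2 154.6  88. ]
shelfFR [ 633.9 -199.    88. ]
shelfBL [809.9 155.8  88. ]
shelfBR [ 802.6 -207.4   88. ]
```

View pics/c1.png

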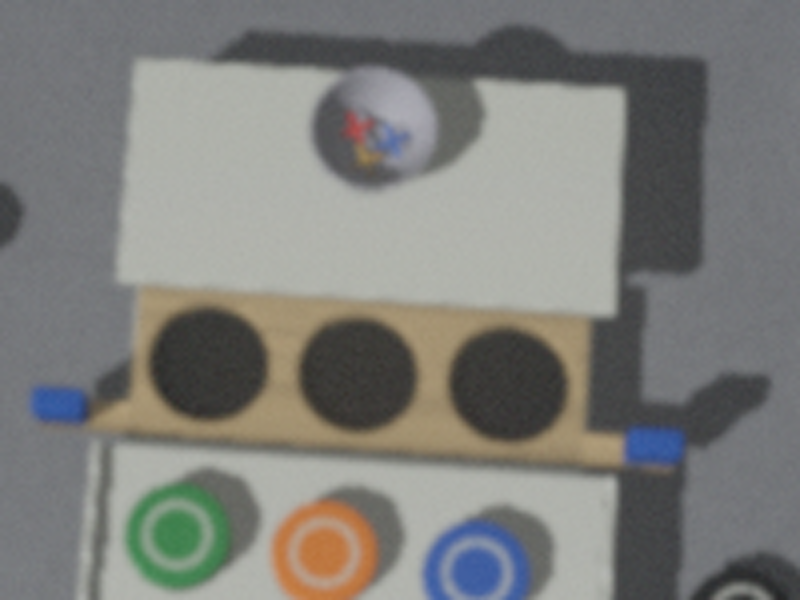

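The crop confirms the green, orange and blue ringed pucks on the deck. The wells are centred at crop (208,363), (358,375) and (508,384), with the lugs at both ends of the carrier. Next I work out the rack frame and the first moves.

```bash
cat > g.py <<'E'
from h import *
yaw=np.arctan2(-19.1,424.9)   # rack x dir
X=np.array([np.cos(yaw),np.sin(yaw)]);Y=np.array([-X[1],X[0]])
def st(t=None):
    o=ctrl.get_obs();p=np.array(o['tool_pos']);R=np.array(o['tcp_rot'])
    print('t',round(o['clock'],2),'p',p.round(1),'yaw y',np.degrees(np.arctan2(R[1,1],R[0,1])).round(1),'F',np.round(o['ft_force'],1),'w',round(o['grip_width'],1))
    if t is not None: print('tool cm',((np.array(t)-p)@R/10).round(2))
    return p,R
E
python3 - <<'E'
from g import *
from m import *
d,K=cam('top')
W=ray(d,[(247,180.75),(284.5,183.75),(322,186)],56)[:,:2];print('wells',W.round(1),np.diff(W,axis=0).round(1))
print('yaw',np.degrees(yaw))
P=dict(c=(466.6,110.4),a=(456.3,6),b=(444.5,-101))
for k,i in zip('cab',range(3)):
    v=W[i]-P[k];print(k,'rel well: x',(v@X).round(1),'y',(v@Y).round(1),'ang',np.degrees(np.arctan2(v[1],v[0])).round(1))
d2,K=cam('side')
for k in P: print(k,proj(d2,[(*P[k],85)]).round(1))
print('wells side',proj(d2,np.c_[W,[56]*3]).round(1))
p,R=st((390,-101,240))
E
```

```text
wells [[ 596.7   94.3]
 [ 590.5  -15.7]
 [ 586.4 -125.2]] [[  -6.3 -110. ]
 [  -4.  -109.4]]
yaw -2.5738130815407096
c rel well: x 130.7 y -10.3 ang -7.1
a rel well: x 135.0 y -15.7 ang -9.2
b rel well: x 142.9 y -17.8 ang -9.7
c [[256.  193.5]]
a [[257.  210.4]]
b [[257.8 229.8]]
wells side [[293.9 199.4]
 [298.6 217.2]
 [304.6 237.1]]
t 0.3 p [ 224.7 -583.   241.2] yaw y 111.1 F [-0.3  0.6 -0.2] w 87.2
tool cm [-32.76  39.04   0.14]
```

```bash
python3 -m pendant '[[[-3.8,4.5,0],0.175,0.43],[[-3.0,5.0,0],0.175,0.43],[[-2.0,5.4,0],0.175,0.43],[[-1.0,5.8,0],0,0.43],[[-1.0,5.8,0],0,0.43]]'; python3 -c "
from g import *
st((385,-91,200))"
```

```text
clock: 0.92
tool_pos: [320.2, -306.6, 241.8]
tcp_rot: [[-0.988, 0.152, 0.001], [0.152, 0.988, -0.0], [-0.001, -0.0, -1.0]]
ft_force: [1.2, -0.5, 0.8]
grip_width: 51.1
gripper_force: 0.0
t 0.93 p [ 320.2 -306.6  241.8] yaw y 81.3 F [ 1.2 -0.5  0.8] w 51.1
tool cm [-3.12 22.29  4.17]
```

```bash
python3 -m pendant '[[[-0.8,5.6,1],0,0.43],[[-0.8,5.6,1],0,0.43],[[-0.8,5.6,1],0,0.43],[[-0.7,5.4,1],0,0.43],[[0,0,0],0,0.43]]'; python3 -c "
from g import *
st((385,-91,86))"
```

```text
clock: 1.55
tool_pos: [384.8, -90.7, 201.3]
tcp_rot: [[-0.989, 0.145, -0.0], [0.145, 0.989, 0.0], [0.0, 0.0, -1.0]]
ft_force: [-0.3, -1.5, 0.1]
grip_width: 49.9
gripper_force: 0.0
t 1.55 p [384.8 -90.7 201.3] yaw y 81.7 F [-0.3 -1.5  0.1] w 49.9
tool cm [-0.03 -0.03 11.53]
```

```bash
python3 -m pendant '[[[0,0,4],0,0.43],[[0,0,4],0,0.43],[[0,0,2.5],0,0.43],[[0,0,1],0,0.43],[[-0.8,0,0],0,0.43]]' && python3 -m pendant '[[[-1.5,-0.05,0],0,0.43],[[-1.5,-0.05,0],0,0.43],[[-1.5,-0.05,0],0,0.43],[[-1.5,-0.05,0],0,0.43],[[-1.5,-0.05,0],0,0.43]]'; python3 -c "
from g import *
d,K=cam('top');save(d,'t2.png',(195,90,395,270),4)
st((549,-118,86))"
```

```text
clock: 2.17
tool_pos: [392.0, -95.2, 86.6]
tcp_rot: [[-0.988, 0.152, -0.001], [0.152, 0.988, -0.0], [0.001, -0.0, -1.0]]
ft_force: [0.1, 0.5, 0.8]
grip_width: 49.7
gripper_force: 0.0
clock: 2.8
tool_pos: [466.6, -108.8, 86.6]
tcp_rot: [[-0.988, 0.152, -0.001], [0.152, 0.988, -0.0], [0.001, -0.0, -1.0]]
ft_force: [-3.4, 1.4, 3.4]
grip_width: 49.6
gripper_force: 1.9
t 2.85 p [ 469.3 -108.9   86.8] yaw y 81.3 F [ 1.8 -0.4  0.7] w 49.8
tool cm [-8.01  0.31  0.1 ]
```

View pics/t2.png

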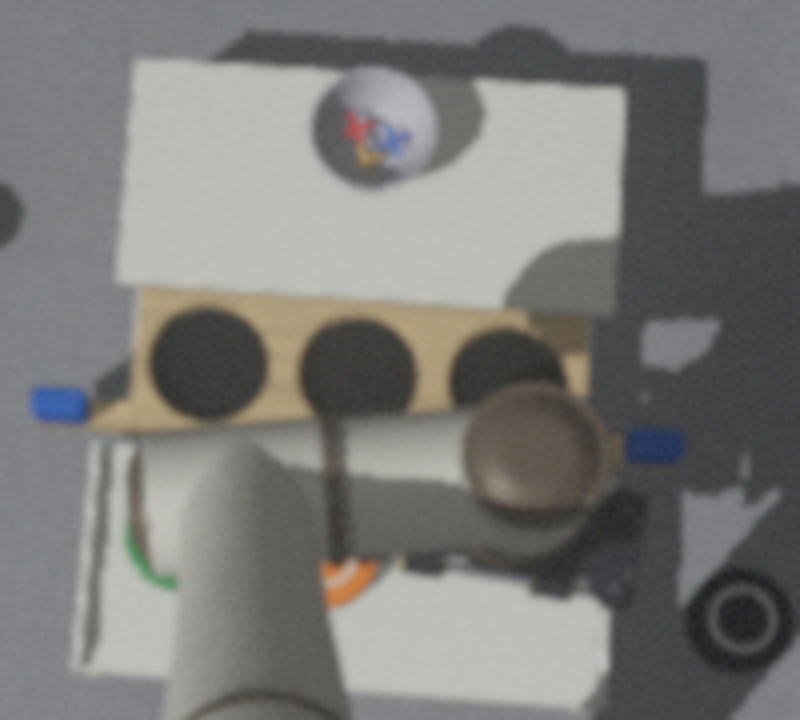

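The arm hides the puck from the top camera, so I'll keep pushing and check with the side camera.

```bash
python3 -m pendant '[[[-1.2,0.03,0],0,0.43],[[-1.2,0.03,0],0,0.43],[[-1.2,0.03,0],0,0.43],[[-1.2,0.03,0],0,0.43],[[-1.0,0.03,0],0,0.43]]' && python3 -m pendant '[[[-0.8,0.03,0],0,0.43],[[-0.6,0.03,0],0,0.43],[[-0.5,0,0],0,0.43],[[0,0,0],0,0.43]]'; python3 -c "
from g import *
d,K=cam('side');save(d,'s3.png',(210,170,410,320),4)
st((549,-118,86))"
```

```text
clock: 3.48
tool_pos: [524.5, -115.9, 86.5]
tcp_rot: [[-0.988, 0.152, 0.001], [0.152, 0.988, 0.0], [-0.0, 0.0, -1.0]]
ft_force: [-0.2, 0.6, 1.0]
grip_width: 49.4
gripper_force: 0.6
clock: 3.98
tool_pos: [542.8, -118.2, 86.6]
tcp_rot: [[-0.988, 0.152, 0.001], [0.152, 0.988, 0.0], [-0.001, 0.0, -1.0]]
ft_force: [0.0, 0.4, 0.5]
grip_width: 49.4
gripper_force: 0.0
t 4.03 p [ 542.5 -118.1   86.6] yaw y 81.3 F [-0.1 -0.3 -0.1] w 49.7
tool cm [-0.64  0.11  0.06]
```

View pics/s3.png

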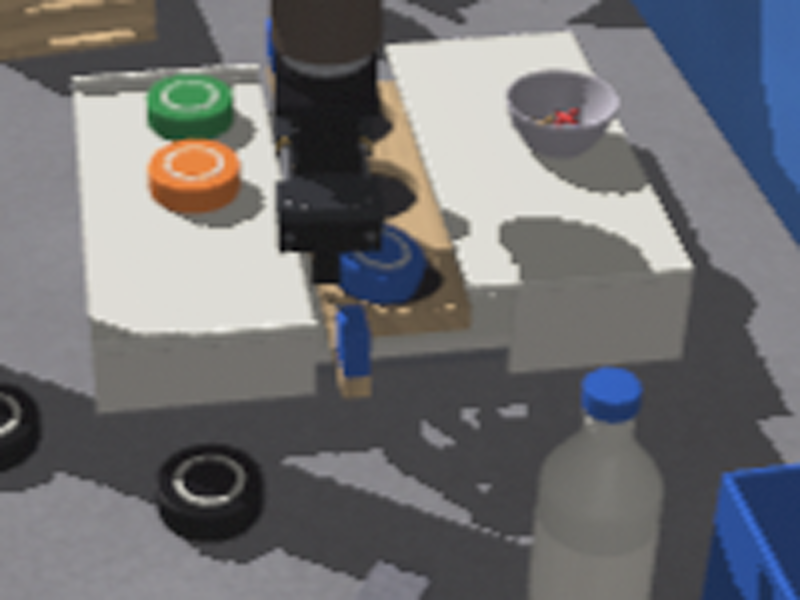

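In the side crop, blue is at about (382,262). It is over the well, but still tilted, with its near edge on the rim. It needs a little more push.

```bash
python3 -m pendant '[[[-0.5,0.05,0],0,0.43],[[-0.3,0,0],0,0.43],[[-0.3,0,0],0,0.43],[[0,0,0],0,0.43]]'; python3 -c "
from g import *
d,K=cam('side');save(d,'s4.png',(270,200,350,260),8)
st((549,-118,86))"
```

```text
clock: 4.53
tool_pos: [553.4, -119.4, 86.6]
tcp_rot: [[-0.988, 0.152, 0.0], [0.152, 0.988, -0.0], [-0.0, -0.0, -1.0]]
ft_force: [-1.6, -0.8, 0.1]
grip_width: 49.6
gripper_force: 0.4
t 4.58 p [ 553.4 -119.4   86.6] yaw y 81.3 F [-0.1  0.6  0.5] w 49.6
tool cm [0.45 0.07 0.06]
```

View pics/s4.png

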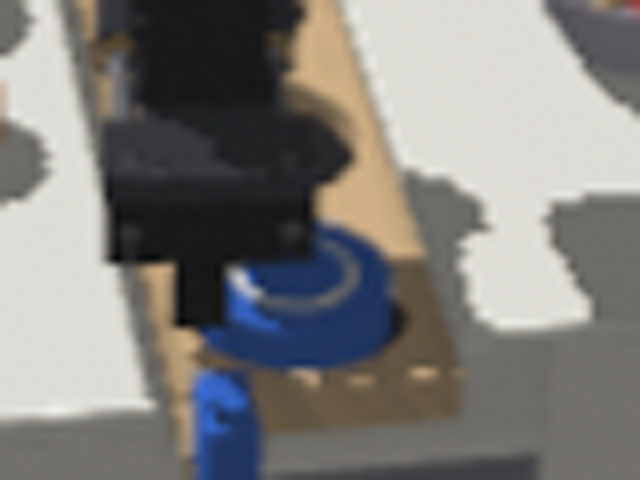

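```bash
python3 - <<'E'
from g import *
d,K=cam('side')
a=np.linspace(0,2*np.pi,90)
for n,c,z,r in(('deckflat b0',(444.5,-101),85,38),('seat top',(586.4,-125.2),69,38),('seat bot',(586.4,-125.2),44,38),('rim58',(586.4,-125.2),58,45.5),('tilt? top on carrier',(586.4,-125.2),83,38),('bot on carrier',(586.4,-125.2),58,38)):
    q=proj(d,np.c_[c[0]+r*np.cos(a),c[1]+r*np.sin(a),a*0+z]);print(n,'u',q[:,0].min().round(1),q[:,0].max().round(1),'v',q[:,1].min().round(1),q[:,1].max().round(1))
# measured blue extents now
hsv=cv2.cvtColor(d['img'],cv2.COLOR_RGB2HSV);m=cv2.inRange(hsv,(100,110,30),(130,255,255));m[:,:290]=0;m[:,322:]=0;m[:220]=0;m[247:]=0
ys,xs=np.nonzero(m);print(xs.min(),xs.max(),ys.min(),ys.max())
E
```

```text
deckflat b0 u 245.3 270.2 v 222.7 237.3
seat top u 292.3 317.0 v 226.5 241.2
seat bot u 292.2 316.7 v 232.9 247.8
rim58 u 289.9 319.3 v 228.0 245.7
tilt? top on carrier u 292.4 317.2 v 222.9 237.5
bot on carrier u 292.3 316.9 v 229.3 244.1
295 318 228 245
```

The numbers match a seated puck: top edge v=228 and lower edge v=245, which is the rim's line of sight, against 223 if it were lying on the carrier. Next is orange.

```bash
python3 -m pendant '[[[0.5,0,0],0,0.43],[[0.3,0,-4],0,0.43],[[3.5,3,-1],0,0.43],[[5,3.5,0],0,0.43],[[5,3.5,0],0,0.43]]'; python3 -c "
from g import *
st((397,16,86))"
```

```text
clock: 5.25
tool_pos: [426.0, 2.1, 136.8]
tcp_rot: [[-0.988, 0.153, 0.002], [0.153, 0.988, 0.001], [-0.001, 0.001, -1.0]]
ft_force: [-0.1, 1.4, 0.4]
grip_width: 49.5
gripper_force: 0.0
t 5.25 p [426.    2.1 136.8] yaw y 81.2 F [-0.1  1.4  0.4] w 49.5
tool cm [3.08 0.93 5.08]
```

```bash
python3 -m pendant '[[[3.1,0.8,0],0,0.43],[[0,0,2],0,0.43],[[0,0,2],0,0.43],[[0,0,1.1],0,0.43],[[0,0,0],0,0.43]]'; python3 -c "
from g import *
st((553,-9.6,86))"
```

```text
clock: 5.88
tool_pos: [397.3, 13.6, 85.1]
tcp_rot: [[-0.988, 0.152, -0.001], [0.152, 0.988, -0.001], [0.001, -0.001, -1.0]]
ft_force: [-0.2, 0.0, 0.9]
grip_width: 49.9
gripper_force: 0.0
t 5.88 p [397.3  13.6  85.1] yaw y 81.3 F [-0.2  0.   0.9] w 49.9
tool cm [-15.74   0.07  -0.1 ]
```

```bash
python3 -m pendant '[[[-1.0,0.1,0],0,0.43],[[-1.5,0,0],0,0.43],[[-1.5,0,0],0,0.43],[[-1.5,0,0],0,0.43],[[-1.5,0,0],0,0.43]]' && python3 -m pendant '[[[-1.4,0,0],0,0.43],[[-1.4,0,0],0,0.43],[[-1.3,0,0],0,0.43],[[-1.3,0,0],0,0.43],[[-1.0,0,0],0,0.43]]' && python3 -m pendant '[[[-0.8,0,0],0,0.43],[[-0.6,0,0],0,0.43],[[-0.5,0,0],0,0.43],[[-0.3,0,0],0,0.43],[[0,0,0],0,0.43]]'; python3 -c "
from g import *
p,R=st((553,-9.6,86))
d,K=cam('side')
a=np.linspace(0,2*np.pi,90)
for z in(69,83):
    q=proj(d,np.c_[590.5+38*np.cos(a),-15.7+38*np.sin(a),a*0+z]);print(z,q.min(0).round(1),q.max(0).round(1))
q=proj(d,np.c_[590.5+45*np.cos(a),-15.7+45*np.sin(a),a*0+58]);print('rim',q.min(0).round(1),q.max(0).round(1))
m=cv2.inRange(cv2.cvtColor(d['img'],cv2.COLOR_RGB2HSV),(3,120,60),(18,255,255));m[:,:275]=0;m[:,330:]=0;m[:200]=0;m[235:]=0
ys,xs=np.nonzero(m);print(xs.min(),xs.max(),ys.min(),ys.max())
"
```

```text
clock: 6.5
tool_pos: [467.9, 3.8, 85.5]
tcp_rot: [[-0.988, 0.152, -0.001], [0.152, 0.988, -0.0], [0.001, -0.0, -1.0]]
ft_force: [-2.0, -0.2, 1.1]
grip_width: 49.9
gripper_force: 1.3
clock: 7.12
tool_pos: [531.3, -5.6, 85.4]
tcp_rot: [[-0.988, 0.152, 0.0], [0.152, 0.988, 0.0], [-0.0, 0.0, -1.0]]
ft_force: [-0.5, -0.5, 0.3]
grip_width: 50.0
gripper_force: 0.4
clock: 7.75
tool_pos: [552.1, -8.8, 85.6]
tcp_rot: [[-0.988, 0.152, 0.0], [0.152, 0.988, 0.0], [-0.0, 0.0, -1.0]]
ft_force: [0.1, -0.6, -0.2]
grip_width: 49.6
gripper_force: 0.1
t 7.75 p [552.1  -8.8  85.6] yaw y 81.3 F [ 0.1 -0.6 -0.2] w 49.6
tool cm [-0.1  -0.06 -0.04]
69 [287.1 207.6] [310.3 220.6]
83 [287.1 204. ] [310.5 217. ]
rim [285.  209.2] [312.4 224.7]
289 310 206 225
```

```bash
python3 -m pendant '[[[0.4,0,0],0,0.43],[[0.3,0,-4],0,0.43],[[4,2.5,-1],0,0.43],[[5,3.2,0],0,0.43],[[5,3.2,0],0,0.43]]' && python3 -m pendant '[[[1.5,1.4,0],0,0.43],[[0,0,0],0,0.43],[[0,0,1],0,0.43]]'; python3 -c "
from g import *
st((407,118,86))"
```

```text
clock: 8.43
tool_pos: [418.9, 102.2, 135.9]
tcp_rot: [[-0.988, 0.153, 0.001], [0.153, 0.988, 0.001], [-0.001, 0.001, -1.0]]
ft_force: [0.0, 2.4, -0.8]
grip_width: 49.7
gripper_force: 0.0
clock: 8.8
tool_pos: [408.3, 117.8, 126.0]
tcp_rot: [[-0.988, 0.152, 0.002], [0.152, 0.988, 0.001], [-0.002, 0.002, -1.0]]
ft_force: [0.4, 0.6, -0.7]
grip_width: 49.7
gripper_force: 0.0
t 8.8 p [408.3 117.8 126. ] yaw y 81.3 F [ 0.4  0.6 -0.7] w 49.7
tool cm [ 0.14 -0.01  3.99]
```

```bash
python3 -m pendant '[[[0,0,2],0,0.43],[[0,0,1.5],0,0.43],[[0,0,0.5],0,0.43],[[-0.8,0.03,0],0,0.43],[[-1.4,0.03,0],0,0.43]]' && python3 -m pendant '[[[-1.5,0.04,0],0,0.43],[[-1.5,0.04,0],0,0.43],[[-1.5,0.04,0],0,0.43],[[-1.5,0.04,0],0,0.43],[[-1.5,0.04,0],0,0.43]]' && python3 -m pendant '[[[-1.4,0.04,0],0,0.43],[[-1.2,0.04,0],0,0.43],[[-1.0,0.04,0],0,0.43],[[-0.8,0.04,0],0,0.43],[[-0.6,0.03,0],0,0.43]]'; python3 -c "
from g import *
st((559,99,86))"
```

```text
clock: 9.43
tool_pos: [430.5, 114.8, 86.0]
tcp_rot: [[-0.988, 0.151, 0.001], [0.151, 0.988, 0.0], [-0.001, 0.001, -1.0]]
ft_force: [0.9, 1.2, 0.1]
grip_width: 49.5
gripper_force: 0.7
clock: 10.05
tool_pos: [504.6, 105.1, 85.6]
tcp_rot: [[-0.988, 0.152, -0.0], [0.152, 0.988, -0.0], [0.0, -0.0, -1.0]]
ft_force: [-3.1, 0.1, 2.7]
grip_width: 49.4
gripper_force: 1.7
clock: 10.68
tool_pos: [553.9, 99.6, 85.5]
tcp_rot: [[-0.988, 0.152, 0.0], [0.152, 0.988, 0.0], [-0.0, 0.0, -1.0]]
ft_force: [-1.3, -0.1, 0.2]
grip_width: 49.3
gripper_force: 0.4
t 10.68 p [553.9  99.6  85.5] yaw y 81.3 F [-1.3 -0.1  0.2] w 49.3
tool cm [-0.51  0.02 -0.05]
```

Finish the push, retreat up and back, and look from the side.

```bash
python3 -m pendant '[[[-0.5,0,0],0,0.43],[[0,0,0],0,0.43],[[0.5,0,0],0,0.43],[[0.3,0,-4],0,0.43],[[4,0,-4],0,0.43]]' && python3 -m pendant '[[[5.5,0,-2],0,0.8],[[5.5,0,-1],0,0.8],[[2,0,0],0,0.8],[[0,0,0],0,1]]'; python3 -c "
from g import *
st()
d,K=cam('side');save(d,'s5.png',(225,170,405,290),4)
d,K=cam('top');save(d,'t5.png',(195,90,395,240),4)
"
```

```text
clock: 11.3
tool_pos: [511.7, 106.4, 166.2]
tcp_rot: [[-0.988, 0.153, 0.001], [0.153, 0.988, -0.0], [-0.001, -0.0, -1.0]]
ft_force: [-0.0, 0.6, 1.3]
grip_width: 49.6
gripper_force: 0.0
clock: 11.8
tool_pos: [381.2, 125.9, 196.2]
tcp_rot: [[-0.989, 0.149, 0.001], [0.149, 0.989, 0.001], [-0.001, 0.002, -1.0]]
ft_force: [0.6, 0.1, -0.0]
grip_width: 17.8
gripper_force: 0.0
t 11.8 p [381.2 125.9 196.2] yaw y 81.4 F [ 0.6  0.1 -0. ] w 17.8
```

View pics/s5.png

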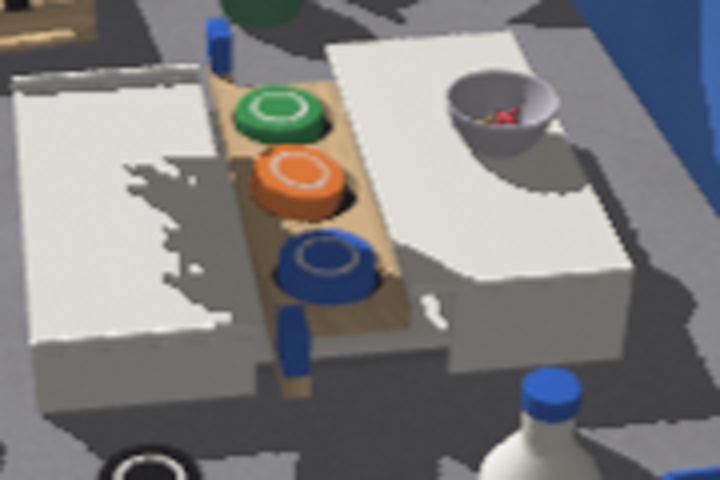

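View pics/t5.png

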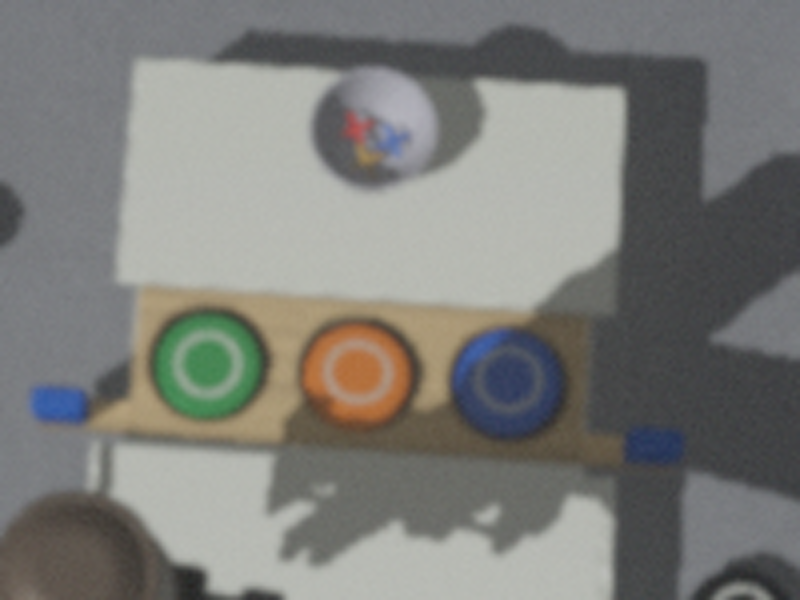

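Top view: all three pucks are centred in their wells. In the side crop, green (280,113) and blue (327,268) are flat. Orange (300,182) leans: its ring's long axis slopes and its top is about 10 mm high on the robot side, so its near edge is still on the rim. I'll nudge it.

```bash
python3 -m pendant '[[[-5,-3.3,1],0,0.43],[[-5,-3.3,1],0,0.43],[[-5,-3.3,1],0,0.43],[[-1.7,-1,2],0,0.43],[[0,0,2],0,0.43]]'; python3 -c "
from g import *
st((532,-6,86))"
```

```text
clock: 12.52
tool_pos: [533.0, -9.2, 123.6]
tcp_rot: [[-0.988, 0.156, -0.001], [0.156, 0.988, -0.001], [0.001, -0.001, -1.0]]
ft_force: [-0.3, 0.6, 1.3]
grip_width: 47.3
gripper_force: 0.0
t 12.53 p [533.   -9.2 123.6] yaw y 81.0 F [-0.3  0.6  1.3] w 47.3
tool cm [0.15 0.3  3.76]
```

```bash
python3 -m pendant '[[[0,0.3,2],0,0.43],[[0,0,1.6],0,0.43],[[0,0,0],0,0.43],[[-0.8,0,0],0,0.43],[[-0.6,0,0],0,0.43]]' && python3 -m pendant '[[[-0.4,0,0],0,0.43],[[-0.3,0,0],0,0.43],[[-0.3,0,0],0,0.43],[[-0.2,0,0],0,0.43],[[0,0,0],0,0.43]]'; python3 -c "
from g import *
st((558,-10,86))
d,K=cam('side')
m=cv2.inRange(cv2.cvtColor(d['img'],cv2.COLOR_RGB2HSV),(3,150,60),(14,255,255));m[:,:275]=0;m[:,330:]=0;m[:200]=0;m[235:]=0
ys,xs=np.nonzero(m);print(xs.min(),xs.max(),ys.min(),ys.max())
"
```

```text
clock: 13.15
tool_pos: [546.8, -6.4, 90.3]
tcp_rot: [[-0.988, 0.152, 0.002], [0.152, 0.988, 0.0], [-0.002, 0.001, -1.0]]
ft_force: [1.1, -0.2, 1.5]
grip_width: 49.7
gripper_force: 0.0
clock: 13.78
tool_pos: [557.3, -8.1, 89.6]
tcp_rot: [[-0.988, 0.152, 0.0], [0.152, 0.988, 0.0], [-0.0, 0.0, -1.0]]
ft_force: [0.2, -0.1, -0.3]
grip_width: 49.5
gripper_force: 0.0
t 13.78 p [557.3  -8.1  89.6] yaw y 81.3 F [ 0.2 -0.1 -0.3] w 49.5
tool cm [-0.1  -0.17  0.36]
289 310 209 224
```

```bash
python3 -m pendant '[[[-0.3,0,0.3],0,0.43],[[0,0,0],0,0.43],[[0.5,0,0],0,0.43],[[0.3,0,-4],0,0.43],[[4,0,-4],0,1]]' && python3 -m pendant '[[[5.5,0,-1],0,1],[[2,0,0],0,1],[[0,0,0],0,1]]'; python3 -c "
from g import *
st()
d,K=cam('side');save(d,'s6.png',(270,180,340,255),8)
"
```

```text
clock: 14.45
tool_pos: [513.5, -1.3, 166.8]
tcp_rot: [[-0.988, 0.152, -0.001], [0.152, 0.988, -0.001], [0.001, -0.001, -1.0]]
ft_force: [-0.8, 0.1, 0.8]
grip_width: 45.4
gripper_force: 0.0
clock: 14.82
tool_pos: [437.1, 10.0, 176.8]
tcp_rot: [[-0.989, 0.151, 0.0], [0.151, 0.989, 0.0], [0.0, 0.0, -1.0]]
ft_force: [0.8, 0.1, 0.0]
grip_width: 17.5
gripper_force: 0.0
t 14.82 p [437.1  10.  176.8] yaw y 81.3 F [0.8 0.1 0. ] w 17.5
```

View pics/s6.png

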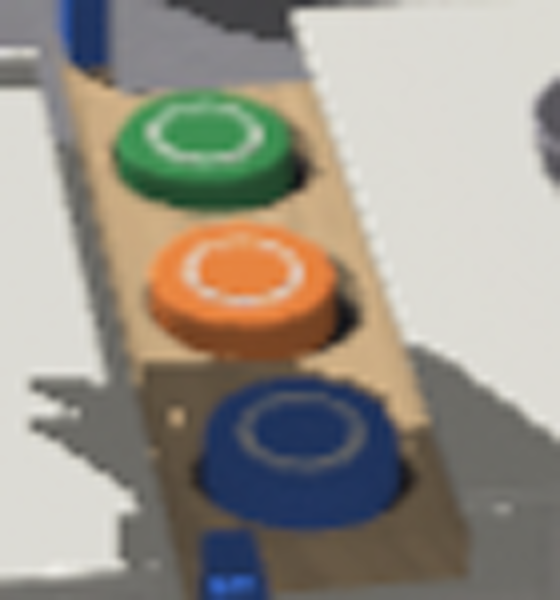

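Orange's ring is now level at crop (243,272). I'll check all three rings against the seated height using the initial frame's bias.

```bash
cat > r.py <<'E'
from h import *
def ring(img,c,h=10):
    # low-saturation ring pixels inside coloured disc, intensity-weighted centroid via ellipse fit, 8x upsample
    x,y=map(int,c);cr=cv2.resize(img[y-h:y+h,x-h-4:x+h+4],None,fx=8,fy=8,interpolation=cv2.INTER_CUBIC)
    s=cv2.cvtColor(cr,cv2.COLOR_RGB2HSV)[...,1].astype(float)
    H,W=s.shape;yy,xx=np.mgrid[:H,:W]
    pts=[]
    cx,cy=W/2+(c[0]-x)*8,H/2+(c[1]-y)*8
    for a in np.linspace(0,2*np.pi,60,endpoint=False):
        r=np.linspace(.5,1.4,40);px=cx+r*58*np.cos(a);py=cy+r*33*np.sin(a)
        v=cv2.remap(s.astype(np.float32),px.astype(np.float32)[None],py.astype(np.float32)[None],1)[0]
        i=v.argmin();pts.append((px[i],py[i]))
    e=cv2.fitEllipse(np.array(pts,np.float32))
    return e[0][0]/8+x-h-4,e[0][1]/8+y-h,np.round(e[1],0),round(e[2],1)
E
python3 - <<'E'
from r import *
i0=cv2.imread('pics/side0.png')[...,::-1].copy()
d,K=cam('side');print(ctrl.get_obs()['clock'])
t,_=cam('top')
P=[(466.6,110.4),(456.3,6),(444.5,-101)]
for n,c,p in zip('cab',((257.5,194),(258.5,212),(259.5,231.5)),P):
    print('init',n,ring(i0,c),'pred',proj(d,[(*p,85)]).round(1))
for n,c,ct in zip('cab',((295.5,196.6),(300.4,214),(307.9,233.8)),((247,181),(284.3,183.4),(322,185))):
    q=ray(t,ct,69)[0]
    print('now',n,ring(d['img'],c),'pred69',proj(d,[q]).round(1))
a=np.linspace(0,6.28,40)
for p,z in zip([(596.7,94.3),(590.5,-15.7),(586.4,-125.2)],[69]*3):
    e=cv2.fitEllipse((8*proj(d,np.c_[p[0]+24*np.cos(a),p[1]+24*np.sin(a),a*0+z])).astype(np.float32));print('flat model',np.round(e[0],1)/8,np.round(e[1],0),round(e[2],1))
E
```

```text
14.925
init c (257.31102657318115, 192.637282371521, array([ 76., 104.]), 90.2) pred [[256.  193.5]]
init a (258.50610733032227, 210.63239765167236, array([ 62., 106.]), 87.3) pred [[257.  210.4]]
init b (259.43192195892334, 230.2736349105835, array([ 69., 114.]), 86.9) pred [[257.8 229.8]]
now c (295.2736988067627, 195.57917404174805, array([ 73., 102.]), 102.2) pred69 [[293.  196.5]]
now a (300.38158226013184, 213.78746795654297, array([ 61., 106.]), 92.0) pred69 [[298.1 213.9]]
now b (307.6879997253418, 233.7133903503418, array([ 68., 113.]), 91.2) pred69 [[304.6 233.5]]
flat model [293.975 196.3  ] [ 59. 111.] 90.6
flat model [298.7125 214.0125] [ 66. 117.] 91.1
flat model [304.6625 233.7875] [ 74. 125.] 91.9
```

All three match a seated top height: ring rows are within 0.5 px of prediction, and the well and puck centres agree. Next I push the carrier home by the left lug.

```bash
python3 -m pendant '[[[-1.5,5,0],-0.107,1],[[-1.8,5,0],0,1],[[-1.8,5,1],0,1],[[-1.8,4.3,1],0,1],[[0,0,1],0,1]]'; python3 -c "
from g import *
st((518,200,97))"
```

```text
clock: 15.6
tool_pos: [523.4, 200.3, 144.8]
tcp_rot: [[-0.999, 0.043, -0.0], [0.043, 0.999, -0.0], [0.0, -0.0, -1.0]]
ft_force: [-0.5, -1.0, -0.1]
grip_width: 0.4
gripper_force: 0.0
t 15.6 p [523.4 200.3 144.8] yaw y 87.5 F [-0.5 -1.  -0.1] w 0.4
tool cm [ 0.54 -0.05  4.78]
```

```bash
python3 -m pendant '[[[0.4,0,1.5],0,1],[[0,0,2],0,1],[[0,0,1.1],0,1],[[-1,0,0],0,1],[[-1,0,0],0,1]]' && python3 -m pendant '[[[-1.2,0,0],0,1],[[-1.2,0,0],0,1],[[-1.2,0,0],0,1],[[-1.2,0,0],0,1],[[-1.2,0,0],0,1]]' && python3 -m pendant '[[[-1.2,0,0],0,1],[[-1.2,0,0],0,1],[[-1,0,0],0,1],[[-0.8,0,0],0,1],[[0,0,0],0,1]]'; python3 -c "
from g import *
st((649,195,97))"
```

```text
clock: 16.23
tool_pos: [538.9, 196.9, 101.2]
tcp_rot: [[-0.999, 0.045, 0.001], [0.045, 0.999, 0.001], [-0.001, 0.001, -1.0]]
ft_force: [0.5, 0.3, 0.1]
grip_width: 0.4
gripper_force: 0.0
clock: 16.85
tool_pos: [597.9, 194.0, 100.7]
tcp_rot: [[-0.999, 0.045, -0.0], [0.045, 0.999, -0.0], [0.0, -0.0, -1.0]]
ft_force: [-5.3, 1.1, 4.4]
grip_width: 0.1
gripper_force: 2.4
clock: 17.48
tool_pos: [640.8, 192.3, 100.3]
tcp_rot: [[-0.999, 0.046, 0.002], [0.046, 0.999, 0.001], [-0.002, 0.001, -1.0]]
ft_force: [-0.4, -0.9, 0.4]
grip_width: 0.4
gripper_force: 0.0
t 17.48 p [640.8 192.3 100.3] yaw y 87.4 F [-0.4 -0.9  0.4] w 0.4
tool cm [-0.81  0.31  0.33]
```

```bash
python3 -m pendant '[[[-0.3,0,0],0,1],[[-0.3,0,0],0,1],[[-0.2,0,0],0,1]]' && python3 -m pendant '[[[-0.2,0,0],0,1],[[-0.1,0,0],0,1]]'; python3 -c "
from g import *
st()"
```

```text
clock: 17.85
tool_pos: [643.3, 192.1, 100.3]
tcp_rot: [[-0.999, 0.046, -0.009], [0.046, 0.999, -0.001], [0.009, -0.002, -1.0]]
ft_force: [-15.4, 4.9, 8.2]
grip_width: 0.2
gripper_force: 7.9
clock: 18.1
tool_pos: [643.5, 192.1, 100.3]
tcp_rot: [[-0.999, 0.045, -0.015], [0.045, 0.999, -0.002], [0.014, -0.003, -1.0]]
ft_force: [-21.1, 6.6, 12.1]
grip_width: 0.3
gripper_force: 10.8
t 18.1 p [643.5 192.1 100.3] yaw y 87.4 F [-21.1   6.6  12.1] w 0.3
```

The force climbs without motion, so the carrier is at its stop. I'll back off, lift clear and check.

```bash
python3 -m pendant '[[[1,0,0],0,1],[[2,0,0],0,1],[[4,0,-3],0,1],[[5,0,-3],0,1],[[5,0,-3],0,1]]' && python3 -m pendant '[[[5,0,-3],0,1],[[4,0,-2],0,1],[[0,0,0],0,1],[[0,0,0],0,1]]'; python3 - <<'E'
from g import *
from m import *
st()
d,K=cam('top');save(d,'t7.png',(185,80,395,240),3.8)
for k,v in blobs(d,{'ll':('blue',(198,145,222,180),90),'lr':('blue',(345,150,372,190),90)}).items():print(k,*v)
E
```

```text
clock: 18.73
tool_pos: [480.1, 199.6, 191.5]
tcp_rot: [[-0.999, 0.045, 0.003], [0.045, 0.999, 0.001], [-0.003, 0.001, -1.0]]
ft_force: [0.5, 0.9, 0.4]
grip_width: 0.4
gripper_force: 0.0
clock: 19.23
tool_pos: [391.2, 203.8, 240.7]
tcp_rot: [[-0.999, 0.045, 0.002], [0.045, 0.999, 0.001], [-0.002, 0.001, -1.0]]
ft_force: [0.2, 0.4, -0.1]
grip_width: 0.4
gripper_force: 0.0
t 19.23 p [391.2 203.8 240.7] yaw y 87.4 F [ 0.2  0.4 -0.1] w 0.4
ll [212.2 156.2] [658.8 195.2  90. ] 83.5
lr [359.8 166. ] [ 640.  -229.5   90. ] 107.0
```

View pics/t7.png

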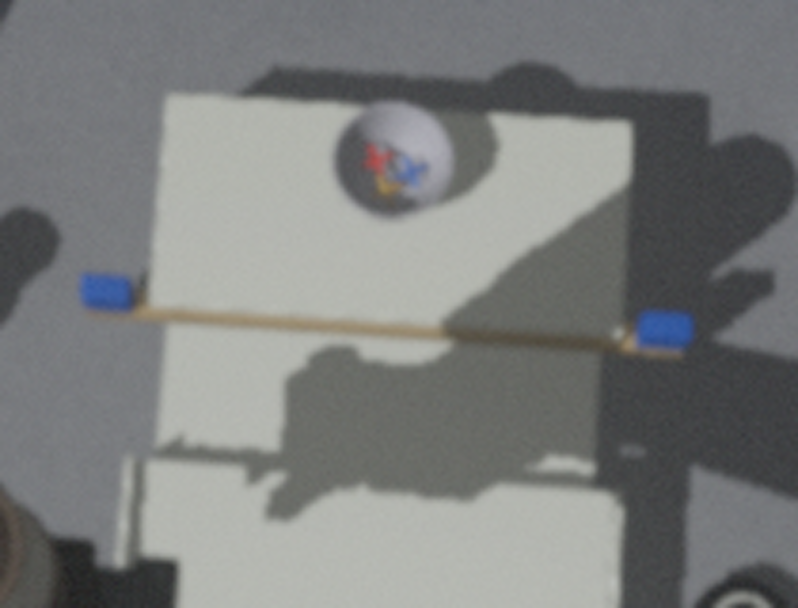

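The lug moved about 101 mm in my measurement instead of 112, so I'll check numerically whether the carrier is really home.

```bash
python3 - <<'E'
from g import *
i0=cv2.imread('pics/top0.png')[...,::-1]
d,K=cam('top');i1=d['img']
for nm,im,us,r in(('init',i0,(234,266,303),(155,212)),('now',i1,(240,255,270,285),(155,172))):
    for u in us:
        s=cv2.cvtColor(im,cv2.COLOR_RGB2HSV)[r[0]:r[1],u-1:u+2,1].mean(1).round().astype(int)
        print(nm,u,r[0],s.tolist())
for v in(160,161,162,163,164,165,166,167,196,198,200):
    print(v,[ray(d,(u,v),z)[0][0].round(1) for u,z in((255,58),(255,78),(255,88))])
print('rows at rack home model')
E
```

```text
init 234 155 [10, 10, 10, 10, 11, 13, 31, 58, 71, 75, 76, 76, 76, 76, 77, 76, 76, 74, 72, 62, 52, 41, 33, 32, 24, 25, 29, 33, 34, 32, 44, 45, 62, 67, 75, 74, 78, 77, 77, 76, 78, 79, 76, 66, 33, 13, 12, 10, 10, 9, 9, 9, 9, 9, 10, 12, 26]
init 266 155 [10, 10, 10, 10, 9, 10, 10, 14, 25, 54, 72, 75, 75, 75, 76, 75, 75, 75, 76, 78, 76, 76, 77, 77, 77, 78, 77, 78, 78, 79, 79, 77, 78, 76, 79, 78, 78, 78, 78, 78, 79, 76, 76, 77, 77, 69, 45, 18, 10, 9, 9, 10, 9, 10, 9, 10, 9]
init 303 155 [11, 10, 10, 10, 10, 10, 10, 10, 10, 10, 16, 39, 66, 77, 76, 75, 74, 76, 77, 77, 75, 76, 77, 76, 75, 77, 76, 77, 77, 77, 77, 75, 77, 75, 78, 78, 77, 77, 78, 76, 78, 77, 76, 79, 78, 76, 78, 77, 61, 30, 12, 12, 9, 9, 10, 8, 8]
now 240 155 [11, 10, 10, 9, 11, 12, 21, 47, 63, 57, 28, 12, 10, 8, 9, 9, 9]
now 255 155 [11, 9, 9, 11, 9, 10, 12, 21, 44, 64, 56, 32, 13, 10, 8, 8, 8]
now 270 155 [9, 10, 10, 10, 11, 10, 8, 10, 19, 42, 61, 54, 32, 14, 11, 9, 10]
now 285 155 [9, 9, 10, 10, 9, 10, 10, 9, 10, 19, 42, 63, 58, 33, 16, 10, 9]
160 [np.float64(659.5), np.float64(654.0), np.float64(651.2)]
161 [np.float64(656.5), np.float64(651.0), np.float64(648.3)]
162 [np.float64(653.4), np.float64(648.0), np.float64(645.3)]
163 [np.float64(650.4), np.float64(645.0), np.float64(642.3)]
164 [np.float64(647.4), np.float64(642.0), np.float64(639.3)]
165 [np.float64(644.3), np.float64(639.0), np.float64(636.4)]
166 [np.float64(641.3), np.float64(636.0), np.float64(633.4)]
167 [np.float64(638.3), np.float64(633.0), np.float64(630.4)]
196 [np.float64(551.4), np.float64(547.3), np.float64(545.3)]
198 [np.float64(545.4), np.float64(541.5), np.float64(539.5)]
200 [np.float64(539.5), np.float64(535.6), np.float64(533.7)]
rows at rack home model
```

```bash
python3 - <<'E'
from g import *
i0=cv2.imread('pics/side0.png')[...,::-1].copy()
d,K=cam('side');i1=d['img'];t,_=cam('top')
def lug(im,roi):
    x0,y0,x1,y1=roi;m=cv2.inRange(cv2.cvtColor(im[y0:y1,x0:x1],cv2.COLOR_RGB2HSV),(100,120,30),(130,255,255))
    n,l,s,c=cv2.connectedComponentsWithStats(m);return [(s[i].tolist(),(c[i]+[x0,y0]).round(1).tolist()) for i in range(1,n) if s[i,4]>15]
print('init R',lug(i0,(285,243,312,272)),'L',lug(i0,(270,170,292,190)))
print('now R',lug(i1,(315,225,350,262)),'L',lug(i1,(290,160,325,185)))
for T in(0,101.5,112):
    R=np.array([538.4,-225.5])+X*T;L=np.array([557.5,199.4])+X*T
    print(T,'R',proj(d,[(*R,80)]).round(1),'L',proj(d,[(*L,80)]).round(1),'topR',proj(t,[(*R,90)]).round(1),'topL',proj(t,[(*L,90)]).round(1))
# any puck colour visible at the shelf front now?
for n,im,dd in(('side',i1,d),('top',t['img'],t)):
    h=cv2.cvtColor(im,cv2.COLOR_RGB2HSV)
    for c,a,b in(('or',(3,150,60),(14,255,255)),('gr',(50,90,40),(85,255,255)),('bl',(100,120,30),(130,255,255))):
        m=cv2.inRange(h,a,b);
        if n=='side': m[:185]=0;m[260:]=0;m[:,:285]=0;m[:,335:]=0
        else: m[:150]=0;m[175:]=0;m[:,222:]*=1;m[:,:222]=0;m[:,348:]=0
        ys,xs=np.nonzero(m);print(n,c,len(xs),xs.mean() if len(xs) else '',ys.mean() if len(xs) else '')
E
```

```text
init R [([9, 4, 8, 17, 114], [298.0, 254.9])] L [([7, 4, 6, 14, 64], [279.2, 180.5])]
now R [([14, 18, 9, 18, 131], [332.7, 251.4])] L [([14, 13, 7, 11, 57], [306.7, 176.9])]
0 R [[295.9 252.9]] L [[277.7 179.6]] topR [[358.5 200.8]] topL [[209.1 190.5]]
101.5 R [[330.5 249.9]] L [[305.3 177.7]] topR [[360.  166.1]] topL [[212.3 156.2]]
112 R [[334.1 249.6]] L [[308.2 177.5]] topR [[360.2 162.5]] topL [[212.7 152.7]]
side or 0  
side gr 0  
side bl 94 331.43617021276594 249.98936170212767
top or 0  
top gr 0  
top bl 0
```

```bash
python3 - <<'E'
from g import *
i0=cv2.imread('pics/top0.png')[...,::-1]
d,K=cam('top');i1=d['img']
for u in(245,255,266):
    print('init',u,'rows190-210',i0[190:211,u-1:u+2].mean(1).round().astype(int).tolist())
for u in(245,255):
    print('now',u,'rows158-206',[int(x) for x in i1[158:207,u-1:u+2].mean((1,2))]); print('   RGB158-170',i1[158:171,u-1:u+2].mean(1).round().astype(int).tolist())
for x,z in((0,60),(3,58),(115,78),(115,88),(115,58),(115,40)):
    pass
E
```

```text
init 245 rows190-210 [[55, 52, 52], [54, 53, 51], [53, 52, 50], [58, 54, 51], [84, 77, 64], [122, 109, 85], [149, 133, 103], [154, 137, 107], [144, 129, 101], [125, 114, 95], [110, 106, 97], [118, 118, 112], [146, 148, 142], [166, 168, 162], [173, 176, 170], [171, 173, 166], [156, 158, 152], [130, 133, 126], [111, 112, 106], [102, 103, 98], [98, 103, 96]]
init 255 rows190-210 [[64, 60, 56], [77, 71, 62], [99, 89, 72], [129, 115, 90], [150, 134, 104], [159, 142, 110], [162, 144, 112], [160, 143, 111], [152, 136, 106], [141, 127, 102], [124, 115, 97], [114, 111, 102], [126, 127, 121], [152, 154, 148], [170, 172, 166], [175, 177, 170], [175, 178, 170], [173, 176, 169], [163, 164, 159], [143, 145, 139], [124, 125, 120]]
init 266 rows190-210 [[162, 145, 113], [164, 146, 114], [165, 148, 115], [163, 146, 113], [164, 147, 114], [163, 146, 113], [163, 146, 114], [161, 145, 113], [158, 141, 110], [148, 131, 103], [130, 117, 95], [111, 103, 91], [112, 112, 105], [134, 134, 129], [158, 160, 154], [173, 174, 168], [176, 179, 171], [177, 179, 173], [178, 180, 173], [177, 178, 172], [177, 179, 173
[... 306 characters left out ...]
 184, 176], [179, 181, 174], [173, 173, 162], [164, 157, 140], [157, 143, 120], [152, 138, 114], [155, 147, 128], [166, 164, 154], [175, 177, 169], [179, 181, 175], [179, 181, 175], [180, 182, 176]]
now 255 rows158-206 [179, 178, 179, 178, 168, 151, 137, 135, 150, 168, 178, 178, 178, 179, 178, 178, 178, 178, 179, 179, 179, 179, 178, 178, 179, 178, 179, 180, 180, 179, 178, 179, 179, 179, 179, 180, 179, 180, 177, 172, 152, 126, 109, 106, 108, 115, 134, 155, 168]
   RGB158-170 [[180, 183, 176], [179, 182, 174], [180, 183, 176], [180, 182, 173], [175, 171, 159], [164, 156, 136], [155, 142, 116], [151, 139, 117], [159, 154, 139], [171, 171, 163], [179, 181, 174], [179, 181, 175], [179, 182, 175]]
```

Both cameras agree on 101.5 mm of travel. The start offset is uncertain, so the carrier could still be about 5 mm short. I'll push the carrier's near edge at mid-width with the closed fingers, between deck and shelf, where the shelf front itself limits the fingers flush.

```bash
python3 -m pendant '[[[-4.2,-4.2,1],0,1],[[-4.2,-4.2,2],0,1],[[-4.2,-4.2,2],0,1],[[-4.2,-4.2,2],0,1],[[-4.1,-4,2],0,1]]' && python3 -m pendant '[[[0,0,1],0,1],[[0,0,0],0,1]]'; python3 -c "
from g import *
st((592,-13,71))"
```

```text
clock: 20.1
tool_pos: [591.1, -15.5, 149.1]
tcp_rot: [[-0.999, 0.046, -0.001], [0.046, 0.999, -0.0], [0.001, -0.0, -1.0]]
ft_force: [1.2, 1.6, 0.4]
grip_width: 0.5
gripper_force: 0.0
clock: 20.35
tool_pos: [588.7, -14.0, 138.8]
tcp_rot: [[-0.999, 0.047, -0.004], [0.047, 0.999, -0.001], [0.004, -0.001, -1.0]]
ft_force: [-0.8, -1.0, 0.3]
grip_width: 0.8
gripper_force: 0.0
t 20.35 p [588.7 -14.  138.8] yaw y 87.3 F [-0.8 -1.   0.3] w 0.8
tool cm [-0.35  0.12  6.78]
```

```bash
python3 -m pendant '[[[0,0,2.5],0,1],[[0,0,2],0,1],[[0,0,1.3],0,1],[[0,0,0.9],0,1],[[0,0,0],0,1]]' && python3 -m pendant '[[[-1,0,0],0,1],[[-1,0,0],0,1],[[-0.7,0,0],0,1],[[-0.5,0,0],0,1],[[0,0,0],0,1]]'; python3 -c "
from g import *
st((632.5,-15,71))"
```

```text
clock: 20.98
tool_pos: [589.4, -13.0, 73.7]
tcp_rot: [[-0.999, 0.045, -0.0], [0.045, 0.999, -0.0], [0.0, -0.0, -1.0]]
ft_force: [0.6, -0.4, 0.6]
grip_width: 0.5
gripper_force: 0.0
clock: 21.6
tool_pos: [621.8, -14.9, 73.6]
tcp_rot: [[-0.999, 0.046, -0.0], [0.046, 0.999, 0.0], [0.0, 0.0, -1.0]]
ft_force: [-1.2, -0.3, -1.1]
grip_width: 0.4
gripper_force: 0.0
t 21.6 p [621.8 -14.9  73.6] yaw y 87.4 F [-1.2 -0.3 -1.1] w 0.4
tool cm [-1.07  0.04  0.26]
```

```bash
for i in 1; do :; done; python3 -m pendant '[[[-0.2,0,0.2],0,1],[[-0.2,0,0],0,1]]' | grep -E 'pos|force' ; python3 -m pendant '[[[-0.2,0,0],0,1],[[-0.1,0,0],0,1]]' | grep -E 'pos|force'; python3 -m pendant '[[[-0.2,0,0],0,1],[[-0.1,0,0],0,1]]' | grep -E 'pos|force'; python3 -m pendant '[[[-0.2,0,0],0,1],[[-0.1,0,0],0,1]]' | grep -E 'pos|force'; python3 -m pendant '[[[-0.2,0,0],0,1],[[-0.1,0,0],0,1]]' | grep -E 'pos|force'
```

```text
tool_pos: [625.2, -15.0, 71.5]
ft_force: [0.5, 0.1, 0.4]
gripper_force: 0.0
tool_pos: [628.7, -15.1, 71.8]
ft_force: [0.0, 0.0, -0.2]
gripper_force: 0.0
tool_pos: [631.6, -15.3, 71.8]
ft_force: [0.4, -1.1, -0.4]
gripper_force: 0.0
tool_pos: [633.5, -15.4, 71.7]
ft_force: [-4.1, 0.7, 3.0]
gripper_force: 2.2
tool_pos: [633.6, -15.4, 71.6]
ft_force: [-11.5, 3.3, 9.8]
gripper_force: 6.0
```

There was no contact until the fingers met a hard stop at x≈643, the shelf-front plane. So the carrier's near edge is level with the shelf front and the carrier is home. Withdraw.

```bash
python3 -m pendant '[[[1,0,0],0,1],[[2,0,0],0,1],[[0.3,0,-3],0,1],[[0,0,-5],0,1],[[1,0,-5],0,1]]' && python3 -m pendant '[[[5,0,-3],0,1],[[5,0,0],0,1],[[0,0,0],0,1],[[0,0,0],0,1]]'; python3 - <<'E'
from g import *
from m import *
st()
d,K=cam('top')
for k,v in blobs(d,{'ll':('blue',(198,145,222,180),90),'lr':('blue',(345,150,372,190),90)}).items():print(k,*v)
print(ctrl.job_done())
E
```

```text
clock: 23.48
tool_pos: [595.0, -13.7, 203.0]
tcp_rot: [[-0.999, 0.045, 0.001], [0.045, 0.999, -0.0], [-0.001, -0.0, -1.0]]
ft_force: [0.9, -0.2, -0.0]
grip_width: 0.4
gripper_force: 0.0
clock: 23.98
tool_pos: [495.3, -9.0, 232.3]
tcp_rot: [[-0.999, 0.045, 0.002], [0.045, 0.999, 0.0], [-0.002, 0.0, -1.0]]
ft_force: [0.1, -0.3, -0.7]
grip_width: 0.4
gripper_force: 0.0
t 23.98 p [495.3  -9.  232.3] yaw y 87.4 F [ 0.1 -0.3 -0.7] w 0.4
ll [212.6 156.3] [658.7 194.   90. ] 83.5
lr [359.8 166.2] [ 639.3 -229.6   90. ] 75.0
the job is handed in; nothing more can be done
None
```

I handed the job in at about 24 s: all three pucks measured flat in their wells, and the carrier is against its stop, level with the shelf front by touch (measured travel was 101.5 mm, from an unmeasured start position); no judging result came back.

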